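# Extend the ratchet on the hub nut to its second stop and hold it

### The arm

A 6-joint arm with a two-finger parallel gripper is mounted at the origin on the work surface. World frame = base frame: x ahead of the robot, y to its left, z up, the work surface at z = 0. Lengths are in m, angles in rad, forces in N, time in s.
With the tool pointing down it reaches from about 0.35 to 0.875 m from the base axis. Payload 4.2 kg.
Tool frame: the origin (TCP) lies on the front face of the gripper's body, between the roots of the fingers; the fingertips stand 70 mm ahead of it and the grasp point (between the pads) lies 51 mm ahead of it; z points along the fingers, x is the direction in which the jaws open and shut, and the axes are right-handed (so a half turn about z gives the same grasp; the last joint's range is limited). The gripper opens to 87 mm and grips with 3 to 60 N. Pads are 19 mm wide; open, the fingers measure 117 mm over their backs; the gripper's body (75 mm by 190 mm) begins 51 mm behind the grasp point.
Start: joints at [-0.914, 0.385, 0.008, 0, -1.194, -0.259], TCP at [0.242, -0.576, 0.292] pointing down, gripper open.
Joint ranges: [-3.14, 3.14], [-1.21, 2.06], [-1.07, 1.41], [-3.16, 2.05], [-2.99, -0.16], [-3.1, 3.1]. Speed limits (rad/s): [2.79, 2.79, 3.14, 3.14, 3.14, 3.14].

### API

Orientations are given as a unit quaternion [w, x, y, z].
In Python, from rig import * gives the robot as it stands. The module is installed in compiled form; this text tells all that it offers.
- The arm moves only by the tool arm_command, never from a script. Its argument "rows" is a list of rows, each a list of 7 numbers: the shift along the tool's x, y, z in cm, then the turn, a rotation vector about the tool's x, y, z in degrees, then the closure, from -1 (fully open) to 1 (shut). In form: [[tx, ty, tz, ax, ay, az, fingers], ...]. A call has exactly 8 rows; each row is the pose to reach, as a shift and turn from the pose commanded when the call began, along the tool's axes at that moment; what a row does not reach only later rows make up. A row lasts 1/8 s, in which the tool goes at most 62.5 mm and 10.7 degrees, less where a joint would pass 70% of its speed; a pose out of reach is approached as far as the arm can. A call with a gripper value outside its range is refused whole. The fingers move at their own pace and stop on an object; "force" is the grip in N (left out, the last holds). Time passes only in rows, so rows that repeat a pose let the fingers close, or fill a call up. It gives the time, the measured TCP pose, the force and the opening at its end, in the units of the state.
- get_state(): the state, without advancing time (a new reading comes with each control period).
- camera(name): name is "side" or "top"; returns a dict with "frame" (384x512x3 uint8, red, green, blue), "z_map" (384x512 float32, m along the optical axis (not along the pixel's ray), 0 where there is no reading), "fx", "fy", "cx", "cy" (pixels), "view" (4x4, takes a point from world to camera coordinates). Camera axes: x right, y down, z forward; pixel columns grow to the right and rows downward; lengths in m; the calibration is good to about 2 mm. A picture is of the moment at which its call begins.
- hand_in(): hands the job in, once; it reports no verdict.
The state is a dict: "time": time; "joint_pos": joint angles; "dq": joint speeds; "effort": joint torques, N m; "eef_pos": TCP position; "orientation": TCP orientation; "wrist_force": force on the tool from outside, world axes, zero at the start; "torque": the same for the moment, N m; "opening": finger opening in m.
Only numpy, scipy, OpenCV 4.12 (cv2) and the standard library are available. Lean on these libraries where they do the work, as an engineer would, in place of code of your own. Each camera call takes 0.05 s, during which the arm holds its last target. There are 200 camera calls.

### The job

Lengthen the extending ratchet that sits on the wheel hub's centre nut: squeeze its grip so that the lock button in its side is pressed in, draw the grip straight out past the first stop, and let the button spring back out so that the grip is locked at the second stop. Finish while holding the locked grip between the fingers, clear of the button. Do not swing the ratchet round the nut and do not disturb the other things on the bench.

Things in the scene. Friction and masses are not known exactly. Their poses are not given: they have to be found in the camera images.
- nut_axis (a point): On the axis of the hub's centre nut, inside the ratchet's round steel head (48 mm across, 26 mm high), half-way up the level handle, 140 mm above the bench. x points outward along the handle, y out of the side with the lock button, z up. A bare steel shank, 16 mm wide and 12 mm high, leaves the head and runs into the black grip (150 mm long, 32 wide, 28 high, same centre line).
- button_face (a point): Centre of the lock button's outer face, a steel pad 24 mm long and 16 mm high, 5 mm proud of the grip's side (nut_axis +y side); half-way up, 25 mm behind the grip's front end, 21 mm off the handle's centre line, 175 mm out from the nut axis when home; moves with the grip. Fingers closed across the grip here press it with one finger; the other bears on the plain far side. Axes as nut_axis.
- grip_rear (a point): Centre (half-way up, on the centre line) of the rear, ribbed part of the grip, 85 mm behind the button and 40 mm before the grip's rear end; moves with the grip. Here the grip can be held without touching the button. Axes as nut_axis.
- sleeve (a joint): How far the grip is drawn out, m: 0 home, stops at 0.035 (first), 0.070 (second), 0.105 (third, end of travel), 1 mm play each. Slides with about 3 N drag and stays where left. With the button held in it slides past all stops; if the button is let go between stops it stays in, rides on the shank and snaps out at the next stop reached, locking the grip both ways.
- button (a joint): How far the lock button is pressed in, m: 0 out (locked when at a stop), 0.0045 fully in. From 0.003 the lock is free; let go between two stops it stays at 0.003. Spring-loaded: it begins to move at 4 N and takes 8 N to push fully in.
- ratchet (a joint): Turn of the ratchet about the nut axis, rad, from where it stood at the start (0), anticlockwise from above positive. It turns when its handle is pushed sideways with more than about 0.8 N m.
- hub: Wheel hub with brake disc (250 mm across, its top face 54 mm above the bench) bolted on a square steel base plate, 240 mm wide; it does not move. Five studs reach 104 mm above the bench. Origin under the nut axis, at bench height; the handle points along its -y axis.
- socket_tall: Bystander: steel socket standing on end, 28 mm across, 64 mm high, beside the handle; origin at its foot.
- socket_short: Bystander: steel socket standing on end, 32 mm across, 36 mm high, on the other side of the handle; origin at its foot.
- spanner: Bystander: steel spanner, 210 mm long, lying flat.
- screwdriver: Bystander: screwdriver, 220 mm long, lying flat.
- hammer: Bystander: hammer with a wooden handle, lying.
- can: Bystander: spray can, 66 mm across, 190 mm high, standing; origin at its foot.
- nut_dish: Bystander: round steel dish, 132 mm across, 24 mm high, with five wheel nuts in it; origin under its centre.

How it is judged:
On the way, in this order (a step that is already met when the one before it is completed fails the run):
1. the lock button is pressed in by the fingers while the grip is still home (value of joint button above 0.0028 m and value of joint sleeve below 0.008 m and contact force between the fingers and sleeve above 2 N), for 0.1 s.
2. the grip has been drawn out past the first stop, held by the fingers (value of joint sleeve above 0.045 m and contact force between the fingers and sleeve above 2 N), for 0.1 s.
At the end, for the whole second after the job is handed in: The grip is locked at its second stop (70 mm out, within 5 mm), at rest, the lock button sprung out (in by less than 1.5 mm), the ratchet within 0.2 rad of its first direction; the grip lies between the fingers (grasp point within 20 mm sideways, 32 mm in height of its centre line) with over 3 N (value of joint sleeve between 0.065 and 0.075 m and value of joint button below 0.0015 m and contact force between the fingers and sleeve above 3 N and x of the grasp point in the frame of grip_rear between -0.12 and 0.045 m and y of the grasp point in the frame of grip_rear between -0.02 and 0.02 m and z of the grasp point in the frame of grip_rear between -0.025 and 0.032 m and velocity of joint sleeve between -0.005 and 0.005 m/s and value of joint ratchet between -0.2 and 0.2 rad); the arm keeps its last pose, push and grip.
It fails at once if the ratchet is swung round the nut by more than 0.2 rad (value of joint ratchet above 0.2 rad or value of joint ratchet below -0.2 rad).
It fails at once if a thing lying or standing on the bench is moved by more than 30 mm (distance of any of socket_tall, socket_short, spanner, screwdriver, hammer, can, nut_dish from where it was at the start of the episode above 0.03 m).
It also fails if it takes over 40 s, if anything falls off the work surface, if the arm or the gripper's body presses on something with over 40 N, if the wrist force passes 120 N, or if a joint passes its speed limit or range.

## Working session

There is one attempt and no reset: what is moved stays moved. The work goes in short steps, Python scripts to look and compute and a tool call to move; the robot and the scene stay as the last step left them, time stands still between calls to the robot, and variables do not carry over. Pictures are saved under pics/ and viewed, about 8 in all and at most 12, crops included, and the job is handed in when it is done.

Besides the shell and the picture viewer there is one more tool, called in YAML: its name, and indented under it one key for each argument. arm_command: Moves the arm, as the interface text tells. Its arguments: {"type":"object","properties":{"rows":{"type":"array","items":{"type":"array","items":{"type":"number"}}},"force":{"type":"number"}},"required":["rows"]}

```bash
mkdir -p pics
cat > h.py <<'E'
from rig import *
import numpy as np, cv2
from scipy.spatial.transform import Rotation as R
def cam(n):
    c=camera(n); V=c["view"]; K=np.array([[c["fx"],0,c["cx"]],[0,c["fy"],c["cy"]],[0,0,1]])
    return c,V,K
def cloud(c,V):
    z=c["z_map"]; v,u=np.mgrid[:z.shape[0],:z.shape[1]]
    P=np.stack([(u-c["cx"])/c["fx"]*z,(v-c["cy"])/c["fy"]*z,z],-1)
    W=(P-V[:3,3])@V[:3,:3]; W[z==0]=np.nan
    return W
E
python3 - <<'E'
from h import *
for n in("top","side"):
    c,V,K=cam(n); cv2.imwrite(f"pics/{n}0.png",c["frame"][:,:,::-1]); np.savez(f"{n}0.npz",W=cloud(c,V),f=c["frame"],V=V,K=K)
s=get_state(); print(s["eef_pos"],s["orientation"],s["opening"],s["time"])
E
```

```text
[ 0.24195439 -0.57583421  0.29127381] [-8.43527992e-04  5.53541395e-01  8.32821091e-01  4.93631943e-04] 0.08672062072839273 0.1
```

View pics/top0.png

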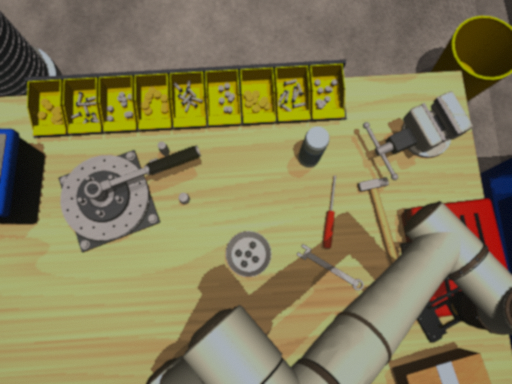

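View pics/side0.png

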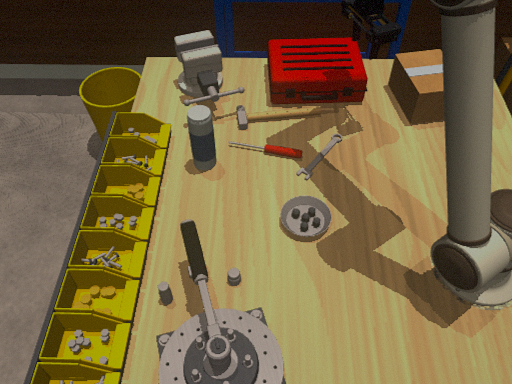

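The top view shows the ratchet head at about (95,188) and the black grip from (148,170) to (200,152). The tall socket is at (164,148) and the short one at (184,198). Next I'll measure the grip and head from the depth map.

Run:
```python
from h import *
for n,(u0,u1,v0,v1) in {"top":(60,215,130,225),"side":(150,290,210,384)}.items():
    d=np.load(n+"0.npz"); W=d["W"]; f=d["f"].astype(int)
    box=np.zeros(W.shape[:2],bool); box[v0:v1,u0:u1]=1
    z=W[...,2]; dark=f.max(-1)<75
    g=box&dark&(z>.125)&(z<.165); 
    P=W[g]; print(n,"grip n",len(P),np.median(P[:,2]), np.percentile(P[:,2],[5,95]))
    r=cv2.minAreaRect(P[:,:2].astype(np.float32)); print(" rect",r)
    top=P[P[:,2]>.146]; m=top[:,:2].mean(0); vt=np.linalg.svd(top[:,:2]-m)[2][0]
    t=(P[:,:2]-m)@vt; print(" mean",m,"dir",vt,"ext",np.percentile(t,[1,99]))
    h=box&~dark&(z>.146)&(z<.2); Q=W[h]; print(" head n",len(Q)); 
    if len(Q)>3: print(cv2.minEnclosingCircle(Q[:,:2].astype(np.float32)),np.median(Q,0))
    for lo,hi,nm in((.028,.045,"short"),(.056,.072,"tall")):
        S=W[box&(z>lo)&(z<hi)]; 
        k=np.unique((S[:,:2]/.02).round(),axis=0,return_counts=True); i=np.argsort(-k[1])[:6]; print(nm,k[0][i]*.02,k[1][i])
```

```text
top grip n 741 0.1532224609097077 [0.13770474 0.15798672]
 rect ((0.6343774795532227, 0.13615305721759796), (0.0362325944006443, 0.30521151423454285), 18.8557186126709)
 mean [0.6547831  0.07770075] dir [ 0.3007322  -0.95370863] ext [-0.21049754  0.0876219 ]
 head n 452
((0.6350666284561157, 0.13904491066932678), 0.16160431504249573) [0.61139883 0.23411196 0.15053436]
short [[0.58 0.04]
 [0.58 0.06]
 [0.8  0.38]
 [0.72 0.1 ]
 [0.8  0.36]
 [0.8  0.4 ]] [37 25 19 17 17 16]
tall [[0.58 0.2 ]
 [0.74 0.1 ]
 [0.54 0.24]
 [0.6  0.2 ]
 [0.54 0.22]
 [0.52 0.26]] [37 36 33 31 30 29]
side grip n 952 0.15536652561416625 [0.13997926 0.15832569]
 rect ((0.6429756879806519, 0.14298030734062195), (0.04520111158490181, 0.31850484013557434), 19.037681579589844)
 mean [0.66118463 0.07374435] dir [-0.29600174  0.9551874 ] ext [-0.08442079  0.22942326]
 head n 1075
((0.6431281566619873, 0.1390613466501236), 0.16218529641628265) [0.6128683  0.23815513 0.15166597]
short [[0.58 0.04]
 [0.58 0.06]
 [0.74 0.12]
 [0.6  0.06]
 [0.72 0.1 ]
 [0.6  0.04]] [43 33 30 20 19 17]
tall [[0.74 0.1 ]
 [0.68 0.28]
 [0.52 0.2 ]
 [0.52 0.28]
 [0.5  0.24]
 [0.7  0.22]] [70 52 45 44 42 41]
```

Run:
```python
from h import *
al=[]
for n in("top","side"):
    d=np.load(n+"0.npz"); W=d["W"]; f=d["f"].astype(int); z=W[...,2]
    a=np.array([.298,-.9545]); y=np.array([.9545,.298]); o=np.array([.596,.277])
    X=(W[...,:2]-o)@a; Y=(W[...,:2]-o)@y
    m=(X>.14)&(X<.33)&(abs(Y)<.04)&(z>.149)&(z<.162)
    for lo in np.arange(.14,.31,.02):
        k=m&(X>=lo)&(X<lo+.02)
        if k.sum()>4: print(n,round(lo,2),k.sum(),"Y",np.percentile(Y[k],[3,50,97]).round(4),"z",np.median(z[k]).round(4))
    k=m&(f.max(-1)<75); print("X ext",np.percentile(X[k],[0.5,99.5]))
    b=(X>.15)&(X<.2)&(Y>.016)&(Y<.04)&(z>.115)&(z<.15)&(f.min(-1)>70); print("button",b.sum(),np.median(W[b],0) if b.any() else "")
    hd=(abs(X)<.05)&(abs(Y)<.05)&(z>.149)&(z<.2); Q=np.c_[X[hd],Y[hd]].astype(np.float32); print("head",cv2.minEnclosingCircle(Q),np.median(Q,0))
s=get_state(); Rm=R.from_quat(np.roll(s["orientation"],-1)).as_matrix(); print(Rm.round(3))
```

```text
top 0.14 23 Y [-0.0128 -0.0041  0.0086] z 0.1535
top 0.16 81 Y [-0.0169 -0.0022  0.0119] z 0.1534
top 0.18 83 Y [-0.0163 -0.0017  0.0143] z 0.1536
top 0.2 85 Y [-0.0167 -0.0017  0.0129] z 0.1536
top 0.22 82 Y [-0.0154 -0.0008  0.0127] z 0.1543
top 0.24 84 Y [-0.0173 -0.0018  0.0139] z 0.1539
top 0.26 79 Y [-0.0162 -0.0019  0.0128] z 0.1542
top 0.28 80 Y [-0.0152 -0.0008  0.0141] z 0.1543
top 0.3 18 Y [-0.0148 -0.0038  0.0102] z 0.1552
X ext [0.16070594 0.29558248]
button 10 [0.66684142 0.11096735 0.14793786]
head ((0.017163429409265518, -0.0023685856722295284), 0.03383055329322815) [ 0.00985147 -0.00484072]
side 0.14 53 Y [-0.0094  0.001   0.0117] z 0.1526
side 0.16 136 Y [-0.0129  0.002   0.0191] z 0.1552
side 0.18 141 Y [-0.0133  0.0033  0.0197] z 0.1552
side 0.2 120 Y [-0.0133  0.0012  0.0165] z 0.1556
side 0.22 125 Y [-0.0135  0.0022  0.0174] z 0.1556
side 0.24 116 Y [-0.0137  0.0023  0.0175] z 0.1555
side 0.26 112 Y [-0.0134  0.0017  0.0171] z 0.1557
side 0.28 108 Y [-0.0128  0.0024  0.0178] z 0.156
side 0.3 36 Y [-0.0106  0.0027  0.0165] z 0.1565
X ext [0.16075882 0.29917002]
button 14 [0.66790915 0.11072379 0.1485976 ]
head ((0.016817178577184677, 0.0013362434692680836), 0.03360157459974289) [8.3328150e-03 8.5733416e-05]
[[-0.387  0.922 -0.001]
 [ 0.922  0.387  0.002]
 [ 0.002 -0.    -1.   ]]
```

arm_command:
  rows:
    - [3, 4, 0, 0, 0, -5, -1]
    - [6, 8, 0, 0, 0, -10, -1]
    - [9, 12, 0, 0, 0, -16, -1]
    - [12.5, 17, 0, 0, 0, -23, -1]
    - [16, 21.5, 0, 0, 0, -30, -1]
    - [19, 26, 0, 0, 0, -37, -1]
    - [22, 30, 0, 0, 0, -44, -1]
    - [25, 34, 0, 0, 0, -50, -1]
  force: 20

```text
time: 1.1
eef_pos: [0.4592, -0.2123, 0.292]
orientation: [-0.0, 0.148, 0.989, 0.0]
wrist_force: [-0.0, 0.2, -0.0]
opening: 0.0868
```

```bash
cat >> h.py <<'E'
o=np.array([.596,.277]); a=np.array([.298,-.9545]); yv=np.array([.9545,.298])
def togo(X,zg,Y=0.):
    s=get_state(); M=R.from_quat(np.roll(s["orientation"],-1)).as_matrix(); p=s["eef_pos"]
    T=np.r_[o+X*a+Y*yv,zg+.051]
    tx=np.r_[yv,0]; tx=tx*np.sign(tx@M[:,0]); tz=np.array([0,0,-1.]); G=np.c_[tx,np.cross(tz,tx),tz]
    d=M.T@(T-p); rv=R.from_matrix(M.T@G).as_rotvec(degrees=True)
    q=p[:2]+M[:2,2]*.051-o
    print("t",s["time"],"shift cm",(d*100).round(2),"turn",rv.round(2),"open",round(s["opening"],4),"F",s["wrist_force"].round(1),"grasp X,Y,z",(q@a).round(4),(q@yv).round(4),round(p[2]-.051,4))
E
python3 -c "
from h import *
togo(.177,.19)"
```

```text
t 1.1 shift cm [-8.77 36.17  5.1 ] turn [ 1.000e-02 -3.000e-02 -3.433e+01] open 0.0868 F [-0.   0.2 -0. ] grasp X,Y,z 0.4262 -0.2764 0.241
```

arm_command:
  rows:
    - [-1, 5, 0, 0, 0, -5, -1]
    - [-2, 10, 0.5, 0, 0, -10, -1]
    - [-3.5, 15.5, 1, 0, 0, -15, -1]
    - [-5, 21, 2, 0, 0, -20, -1]
    - [-6, 26, 3, 0, 0, -25, -1]
    - [-7.5, 31, 4, 0, 0, -30, -1]
    - [-8.8, 36.2, 5, 0, 0, -34.3, -1]
    - [-8.8, 36.2, 5, 0, 0, -34.3, -1]

```text
time: 2.1
eef_pos: [0.6505, 0.1087, 0.2393]
orientation: [-0.002, -0.15, 0.989, -0.0]
wrist_force: [-0.6, 0.3, 0.1]
opening: 0.0875
```

```bash
python3 -c "
from h import *
togo(.177,.138)
ims=[cam(n)[0]['frame'] for n in('top','side')]
A=cv2.resize(ims[0][120:260,50:240],None,fx=2.1,fy=2.1); B=cv2.resize(ims[1][190:384,130:330],None,fx=2,fy=2)
h=max(len(A),len(B)); f=lambda I:np.pad(I,((0,h-len(I)),(0,0),(0,0)))
cv2.imwrite('pics/c1.png',np.hstack([f(A),f(B)])[:,:,::-1])"
```

```text
t 2.1 shift cm [ 0.17 -0.01  5.03] turn [ 0.01 -0.2  -0.05] open 0.0875 F [-0.6  0.3  0.1] grasp X,Y,z 0.1768 0.0017 0.1883
```

View pics/c1.png

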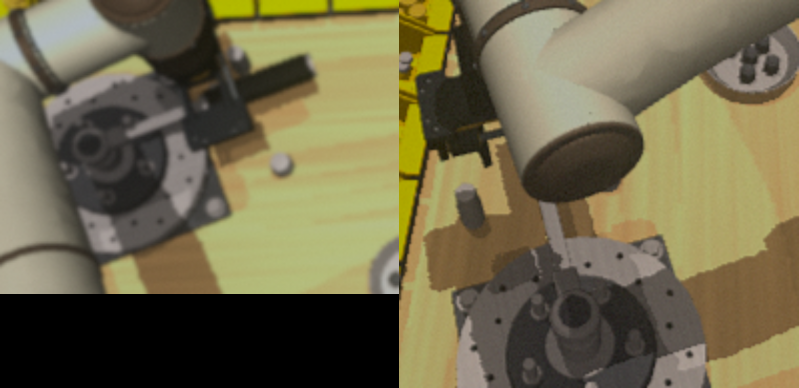

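The crop shows the gripper straddling the front of the grip, around (215,105) in the left half, with the fingers either side of it. Next: descend, then close.

arm_command:
  rows:
    - [0.1, 0, 1.2, 0, 0, 0, -1]
    - [0.1, 0, 2.5, 0, 0, 0, -1]
    - [0.1, 0, 3.8, 0, 0, 0, -1]
    - [0.1, 0, 5, 0, 0, 0, -1]
    - [0.1, 0, 5, 0, 0, 0, -1]
    - [0.1, 0, 5, 0, 0, 0, -1]
    - [0.1, 0, 5, 0, 0, 0, -0.2]
    - [0.1, 0, 5, 0, 0, 0, -0.2]
  force: 20

```text
time: 3.2
eef_pos: [0.6491, 0.1056, 0.1928]
orientation: [0.0, -0.149, 0.989, 0.0]
wrist_force: [0.7, 0.3, -0.0]
opening: 0.0744
```

arm_command:
  rows:
    - [0, 0, 0, 0, 0, 0, 0.2]
    - [0, 0, 0, 0, 0, 0, 0.4]
    - [0, 0, 0, 0, 0, 0, 1]
    - [0, 0, 0, 0, 0, 0, 1]
    - [0, 0, 0, 0, 0, 0, 1]
    - [0, 0, 0, 0, 0, 0, 1]
    - [0, 0, 0, 0, 0, 0, 1]
    - [0, 0, 0, 0, 0, 0, 1]
  force: 20

```text
time: 4.2
eef_pos: [0.6489, 0.1054, 0.1923]
orientation: [-0.0, -0.149, 0.989, -0.0]
wrist_force: [-0.2, -0.4, 0.0]
opening: 0.0323
```

```bash
python3 -c "
from h import *
togo(.232,.138)"
```

```text
t 4.2 shift cm [-0.08 -5.25  0.33] turn [-0.01 -0.   -0.24] open 0.0323 F [-0.2 -0.4  0. ] grasp X,Y,z 0.1795 -0.0006 0.1413
```

The opening is 32.3 mm, so the button is fully in. Next I'll draw the grip out to about 53 mm.

arm_command:
  rows:
    - [0, -0.3, 0, 0, 0, 0, 1]
    - [0, -0.9, 0, 0, 0, 0, 1]
    - [0, -1.6, 0, 0, 0, 0, 1]
    - [0, -2.3, 0, 0, 0, 0, 1]
    - [0, -3.1, 0, 0, 0, 0, 1]
    - [0, -3.9, 0, 0, 0, 0, 1]
    - [0, -4.7, 0, 0, 0, 0, 1]
    - [0, -5.3, 0, 0, 0, 0, 1]

```text
time: 5.2
eef_pos: [0.6651, 0.0544, 0.1923]
orientation: [0.001, -0.149, 0.989, 0.0]
wrist_force: [0.6, 2.8, 0.9]
opening: 0.0325
```

arm_command:
  rows:
    - [0, 0, 0, 0, 0, 0, 1]
    - [0, 0, 0, 0, 0, 0, 1]
    - [0, 0, 0, 0, 0, 0, 1]
    - [0, 0, 0, 0, 0, 0, 1]
    - [0, 0, 0, 0, 0, 0, 1]
    - [0, 0, 0, 0, 0, 0, 1]
    - [0, 0, 0, 0, 0, 0, 1]
    - [0, 0, 0, 0, 0, 0, 1]

```text
time: 6.2
eef_pos: [0.6646, 0.0549, 0.1923]
orientation: [0.0, -0.149, 0.989, 0.0]
wrist_force: [5.5, -2.1, 0.1]
opening: 0.0324
```

```bash
python3 -c "
from h import *
togo(.315,.138)
for n in('top','side'):
    c,V,K=cam(n); W=cloud(c,V); z=W[...,2]; X=(W[...,:2]-o)@a; Y=(W[...,:2]-o)@yv
    k=(X>.27)&(X<.42)&(abs(Y)<.04)&(z>.12)&(z<.165); print(n,k.sum(),np.percentile(X[k],[1,99]),np.median(Y[k]))
    if n=='top':I=c['frame'][120:260,50:240]
    else: J=c['frame'][190:384,130:330]
A=cv2.resize(I,None,fx=2.1,fy=2.1);B=cv2.resize(J,None,fx=2,fy=2)
h=max(len(A),len(B)); f=lambda I:np.pad(I,((0,h-len(I)),(0,0),(0,0)))
cv2.imwrite('pics/c2.png',np.hstack([f(A),f(B)])[:,:,::-1])"
```

```text
t 6.2 shift cm [-0.11 -8.25  0.33] turn [-0.    0.02 -0.24] open 0.0324 F [ 5.5 -2.1  0.1] grasp X,Y,z 0.2324 -0.0007 0.1413
top 428 [0.27119561 0.35648055] -0.005903911093401862Traceback (most recent call last):
  File "<string>", line 6, in <module>
    k=(X>.27)&(X<.42)&(abs(Y)<.04)&(z>.12)&(z<.165); print(n,k.sum(),np.percentile(X[k],[1,99]),np.median(Y[k]))
                                                                     ~~~~~~~~~~~~~^^^^^^^^^^^^^
    return _quantile_unchecked(
        a, q, axis, out, overwrite_input, method, keepdims, weights)
    return _ureduce(a,
                    func=_quantile_ureduce_func,
    ...<5 lines>...
                    overwrite_input=overwrite_input,
                    method=method)
    r = func(a, **kwargs)
    result = _quantile(arr,
                       quantiles=q,
    ...<2 lines>...
                       out=out,
                       weights=wgt)
    slices_having_nans = np.isnan(arr[-1, ...])
                                  ~~~^^^^^^^^^
IndexError: index -1 is out of bounds for axis 0 with size 0
```

Sleeve is at about 53 mm, between the stops. I'll let the button go and regrip at the rear.

arm_command:
  rows:
    - [0, 0, 0, 0, 0, 0, 0.2]
    - [0, 0, 0, 0, 0, 0, 0]
    - [0, 0, 0, 0, 0, 0, -0.3]
    - [0, 0, 0, 0, 0, 0, -0.3]
    - [0, 0, 0, 0, 0, 0, -0.3]
    - [-0.1, -1.5, 0, 0, 0, 0, -0.3]
    - [-0.1, -3.5, 0, 0, 0, 0, -0.3]
    - [-0.1, -5.5, 0, 0, 0, 0, -0.3]

```text
time: 7.3
eef_pos: [0.6821, 0.0007, 0.1922]
orientation: [-0.0, -0.148, 0.989, -0.0]
wrist_force: [0.5, 0.2, -0.0]
opening: 0.0568
```

arm_command:
  rows:
    - [0, -1.5, 0, 0, 0, 0, -0.3]
    - [0, -2.7, 0, 0, 0, 0, -0.3]
    - [0, -2.7, 0, 0, 0, 0, -0.3]
    - [0, -2.7, 0, 0, 0, 0, -0.3]
    - [0, -2.7, 0, 0, 0, 0, -0.3]
    - [0, -2.7, 0, 0, 0, 0, -0.3]
    - [0, -2.7, 0, 0, 0, 0, -0.3]
    - [0, -2.7, 0, 0, 0, 0, -0.3]

```text
time: 8.3
eef_pos: [0.6895, -0.0231, 0.1923]
orientation: [-0.0, -0.149, 0.989, 0.0]
wrist_force: [-0.4, -0.1, 0.7]
opening: 0.0566
```

```bash
cat >> h.py <<'E'
def look(fn):
    for n in('top','side'):
        c,V,K=cam(n); W=cloud(c,V); z=W[...,2]; X=(W[...,:2]-o)@a; Y=(W[...,:2]-o)@yv; f=c["frame"].astype(int)
        if n=='top':I=c['frame'][120:260,50:240]
        else: J=c['frame'][190:384,130:330]
        if n=='side': J=c['frame'][170:364,130:330]
        m=(X>.14)&(X<.45)&(abs(Y)<.03)&(z>.149)&(z<.162)&(f.max(-1)<75)
        if m.sum()>5: print(n,m.sum(),"dark X",np.percentile(X[m],[.5,99.5]).round(4))
        for lo in np.arange(.16,.4,.03):
            k=m&(X>=lo)&(X<lo+.03)
            if k.sum()>9: print("  X",round(lo,2),k.sum(),"Y",np.percentile(Y[k],[3,50,97]).round(4))
    A=cv2.resize(I,None,fx=2.1,fy=2.1);B=cv2.resize(J,None,fx=2,fy=2)
    h=max(len(A),len(B)); g=lambda I:np.pad(I,((0,h-len(I)),(0,0),(0,0)))
    cv2.imwrite(fn,np.hstack([g(A),g(B)])[:,:,::-1])
E
python3 -c "
from h import *
togo(.32,.138); look('pics/c2.png')"
```

```text
t 8.3 shift cm [-0.02 -0.56  0.33] turn [ 0.   -0.   -0.23] open 0.0566 F [-0.4 -0.1  0.7] grasp X,Y,z 0.3143 -0.0001 0.1413
top 347 dark X [0.1632 0.3318]
  X 0.19 28 Y [-0.0178 -0.0054  0.0095]
  X 0.22 127 Y [-0.0176 -0.0035  0.0112]
  X 0.25 117 Y [-0.0181 -0.0041  0.0113]
  X 0.28 28 Y [-0.0126 -0.0072 -0.0006]
  X 0.31 41 Y [-0.0139 -0.0061 -0.0003]
side 361 dark X [0.1526 0.2742]
  X 0.19 52 Y [-0.0147 -0.0004  0.0144]
  X 0.22 176 Y [-0.0148  0.0002  0.0154]
  X 0.25 119 Y [-0.0146 -0.0008  0.0145]
```

View pics/c2.png

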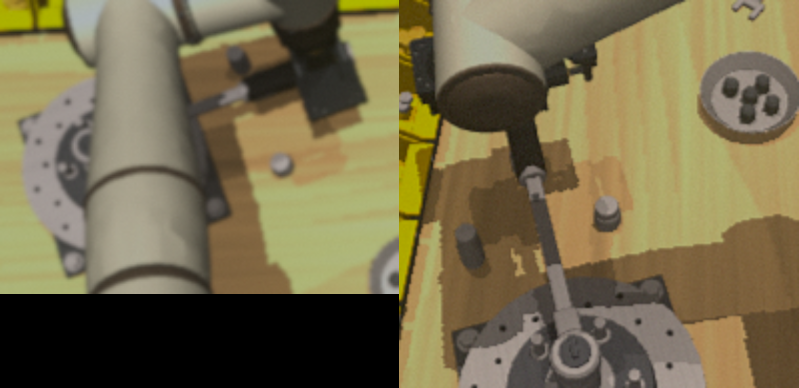

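The view shows the grip drawn out with more bare shank, and the gripper over the ribbed rear, clear of the button. Sockets stand undisturbed at (238,58) and (283,162). I'll close here, then pull slowly onto the second stop.

arm_command:
  rows:
    - [0, 0, 0, 0, 0, 0, 0.1]
    - [0, 0, 0, 0, 0, 0, 0.3]
    - [0, 0, 0, 0, 0, 0, 1]
    - [0, 0, 0, 0, 0, 0, 1]
    - [0, 0, 0, 0, 0, 0, 1]
    - [0, 0, 0, 0, 0, 0, 1]
    - [0, 0, 0, 0, 0, 0, 1]
    - [0, 0, 0, 0, 0, 0, 1]
  force: 15

```text
time: 9.4
eef_pos: [0.6892, -0.0234, 0.1922]
orientation: [-0.001, -0.149, 0.989, -0.0]
wrist_force: [-2.7, -1.1, 0.9]
opening: 0.032
```

arm_command:
  rows:
    - [0, -0.2, 0, 0, 0, 0, 1]
    - [0, -0.4, 0, 0, 0, 0, 1]
    - [0, -0.6, 0, 0, 0, 0, 1]
    - [0, -0.8, 0, 0, 0, 0, 1]
    - [0, -1.0, 0, 0, 0, 0, 1]
    - [0, -1.2, 0, 0, 0, 0, 1]
    - [0, -1.3, 0, 0, 0, 0, 1]
    - [0, -1.4, 0, 0, 0, 0, 1]

```text
time: 10.4
eef_pos: [0.6931, -0.0347, 0.1922]
orientation: [-0.0, -0.149, 0.989, 0.001]
wrist_force: [-4.5, 4.7, 2.3]
opening: 0.0318
```

arm_command:
  rows:
    - [0, -0.05, 0, 0, 0, 0, 1]
    - [0, -0.1, 0, 0, 0, 0, 1]
    - [0, -0.15, 0, 0, 0, 0, 1]
    - [0, -0.2, 0, 0, 0, 0, 1]
    - [0, -0.25, 0, 0, 0, 0, 1]
    - [0, -0.3, 0, 0, 0, 0, 1]
    - [0, -0.35, 0, 0, 0, 0, 1]
    - [0, -0.4, 0, 0, 0, 0, 1]

```text
time: 11.4
eef_pos: [0.6945, -0.039, 0.1922]
orientation: [-0.0, -0.149, 0.989, 0.001]
wrist_force: [-3.7, 2.3, 1.2]
opening: 0.0318
```

```bash
python3 -c "
from h import *
togo(.33,.138)"
```

```text
t 11.4 shift cm [-0.01  0.11  0.32] turn [ 0.1  -0.01 -0.2 ] open 0.0318 F [-3.7  2.3  1.2] grasp X,Y,z 0.3309 -0.0001 0.1412
```

arm_command:
  rows:
    - [0, -0.05, 0, 0, 0, 0, 1]
    - [0, -0.1, 0, 0, 0, 0, 1]
    - [0, -0.15, 0, 0, 0, 0, 1]
    - [0, -0.2, 0, 0, 0, 0, 1]
    - [0, -0.2, 0, 0, 0, 0, 1]
    - [0, -0.2, 0, 0, 0, 0, 1]
    - [0, -0.2, 0, 0, 0, 0, 1]
    - [0, -0.2, 0, 0, 0, 0, 1]

```text
time: 12.4
eef_pos: [0.6951, -0.0409, 0.1921]
orientation: [-0.0, -0.149, 0.989, 0.001]
wrist_force: [-4.6, 6.2, 2.2]
opening: 0.032
```

```bash
python3 -c "
from h import *
togo(.33,.138); look('pics/c3.png')"
```

```text
t 12.4 shift cm [-0.01  0.3   0.31] turn [ 0.12 -0.   -0.22] open 0.032 F [-4.6  6.2  2.2] grasp X,Y,z 0.3329 -0.0001 0.1411
top 279 dark X [0.1623 0.3411]
  X 0.22 76 Y [-0.0163 -0.0037  0.0125]
  X 0.25 120 Y [-0.0176 -0.0035  0.0118]
  X 0.28 71 Y [-0.017  -0.      0.0123]
side 417 dark X [0.1516 0.3082]
  X 0.16 16 Y [-0.0061 -0.0019  0.006 ]
  X 0.22 114 Y [-0.014   0.0001  0.0153]
  X 0.25 164 Y [-0.0134  0.0014  0.016 ]
  X 0.28 115 Y [-0.0138 -0.0009  0.0158]
```

View pics/c3.png

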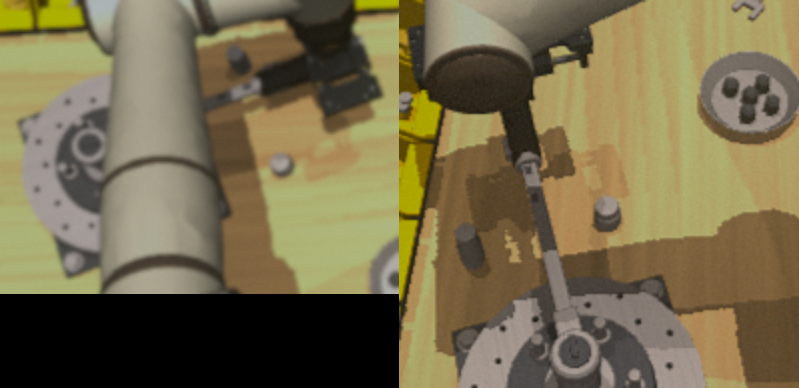

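arm_command:
  rows:
    - [0, -0.05, 0, 0, 0, 0, 1]
    - [0, -0.1, 0, 0, 0, 0, 1]
    - [0, -0.15, 0, 0, 0, 0, 1]
    - [0, -0.2, 0, 0, 0, 0, 1]
    - [0, -0.2, 0, 0, 0, 0, 1]
    - [0, -0.2, 0, 0, 0, 0, 1]
    - [0, -0.2, 0, 0, 0, 0, 1]
    - [0, -0.2, 0, 0, 0, 0, 1]

```text
time: 13.5
eef_pos: [0.6952, -0.0413, 0.1921]
orientation: [-0.0, -0.149, 0.989, 0.002]
wrist_force: [-7.1, 12.0, 3.2]
opening: 0.0317
```

```bash
python3 -c "
from h import *
togo(.33,.138)"
```

```text
t 13.5 shift cm [-0.01  0.34  0.31] turn [ 0.25 -0.02 -0.2 ] open 0.0317 F [-7.1 12.   3.2] grasp X,Y,z 0.3332 -0.0001 0.1411
```

The grip stopped hard: a 2 mm command gave 0.3 mm of motion, and the force rose to about 14 N. I'll push back to check that it's locked both ways.

arm_command:
  rows:
    - [0, 0.1, 0, 0, 0, 0, 1]
    - [0, 0.2, 0, 0, 0, 0, 1]
    - [0, 0.3, 0, 0, 0, 0, 1]
    - [0, 0.4, 0, 0, 0, 0, 1]
    - [0, 0.5, 0, 0, 0, 0, 1]
    - [0, 0.6, 0, 0, 0, 0, 1]
    - [0, 0.6, 0, 0, 0, 0, 1]
    - [0, 0.6, 0, 0, 0, 0, 1]

```text
time: 14.5
eef_pos: [0.6945, -0.039, 0.1922]
orientation: [0.0, -0.148, 0.989, -0.0]
wrist_force: [-0.2, -3.0, -0.1]
opening: 0.0316
```

```bash
python3 -c "
from h import *
togo(.332,.138)"
```

```text
t 14.5 shift cm [-0.02 -0.1   0.32] turn [-0.03  0.02 -0.27] open 0.0316 F [-0.2 -3.  -0.1] grasp X,Y,z 0.331 -0.0001 0.1412
```

arm_command:
  rows:
    - [0, 0.1, 0, 0, 0, 0, 1]
    - [0, 0.2, 0, 0, 0, 0, 1]
    - [0, 0.3, 0, 0, 0, 0, 1]
    - [0, 0.3, 0, 0, 0, 0, 1]
    - [0, 0.3, 0, 0, 0, 0, 1]
    - [0, 0.3, 0, 0, 0, 0, 1]
    - [0, 0.3, 0, 0, 0, 0, 1]
    - [0, 0.3, 0, 0, 0, 0, 1]

```text
time: 15.5
eef_pos: [0.6942, -0.038, 0.1923]
orientation: [0.001, -0.148, 0.989, -0.002]
wrist_force: [3.7, -9.7, -2.7]
opening: 0.0319
```

```bash
python3 -c "
from h import *
togo(.332,.138)"
```

```text
t 15.5 shift cm [-0.02 -0.21  0.33] turn [-0.19  0.03 -0.29] open 0.0319 F [ 3.7 -9.7 -2.7] grasp X,Y,z 0.3301 -0.0001 0.1413
```

It's locked both ways. I'll relax to neutral and take a last look.

arm_command:
  rows:
    - [0, -0.1, 0, 0, 0, 0, 1]
    - [0, -0.2, 0, 0, 0, 0, 1]
    - [0, -0.3, 0, 0, 0, 0, 1]
    - [0, -0.35, 0, 0, 0, 0, 1]
    - [0, -0.35, 0, 0, 0, 0, 1]
    - [0, -0.35, 0, 0, 0, 0, 1]
    - [0, -0.35, 0, 0, 0, 0, 1]
    - [0, -0.35, 0, 0, 0, 0, 1]

```text
time: 16.5
eef_pos: [0.6944, -0.0386, 0.1922]
orientation: [-0.0, -0.149, 0.989, 0.0]
wrist_force: [-0.1, 1.8, -0.1]
opening: 0.032
```

```bash
python3 -c "
from h import *
togo(.332,.138); look('pics/c4.png')"
```

```text
t 16.5 shift cm [-0.02 -0.14  0.32] turn [ 0.03  0.   -0.24] open 0.032 F [-0.1  1.8 -0.1] grasp X,Y,z 0.3305 -0.0002 0.1412
top 282 dark X [0.1717 0.3342]
  X 0.22 86 Y [-0.017  -0.0033  0.0134]
  X 0.25 121 Y [-0.0167 -0.0019  0.013 ]
  X 0.28 62 Y [-0.0171 -0.0007  0.0125]
side 411 dark X [0.1475 0.3035]
  X 0.16 16 Y [-0.0061  0.0019  0.0048]
  X 0.22 132 Y [-0.0135  0.0019  0.017 ]
  X 0.25 163 Y [-0.0134  0.0015  0.0158]
  X 0.28 86 Y [-0.0144 -0.0021  0.015 ]
```

View pics/c4.png

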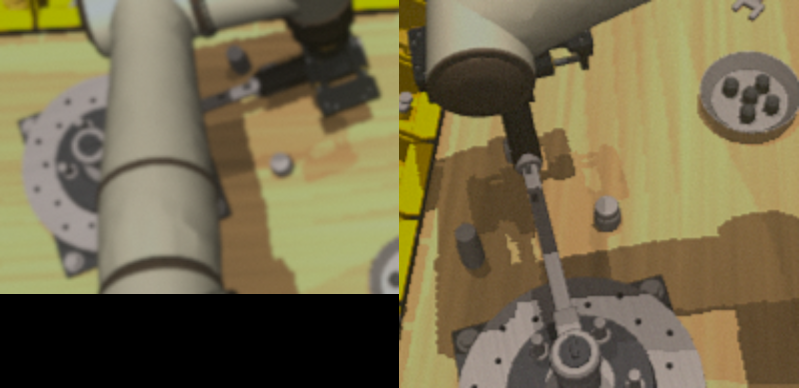

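The grip is drawn out and held at its rear by the gripper, around (330,80). The sockets and dish are where they were.

```bash
python3 -c "
from rig import *
print(hand_in())"
```

```text
the job is handed in; nothing more can be done
None
```

The ratchet is lengthened: the grip appears locked at the second stop, about 70 mm out. I handed the job in at about 16.5 s with the fingers holding the ribbed rear of the grip, clear of the button.

- **What I did:** I squeezed the grip across the button until the fingers were 32.3 mm apart, which means the button was fully in. I drew the grip out about 53 mm and let the button go between the stops. Then I regripped at the rear with 15 N and pulled until the grip stopped.
- **Lock:** The grip held in both directions. It resisted about 14 N pulling out and about 10 N pushing back, with roughly 2–3 mm of play, which includes give in the arm. I eased the load to about 2 N before handing in.
- **Sleeve travel:** Summing the arm's moves puts the grip between about 68.5 and 72 mm out, and at about 69 mm at the end. The cameras could not check this well because the gripper hid the grip's rear end.
- **Button:** I did not see it spring out. I inferred that from the grip locking both ways.
- **Surroundings:** The ratchet's direction changed by about 0.01 rad or less. The two sockets and the dish look undisturbed in the last pictures; I did not check the spanner, screwdriver, hammer or can again, but nothing was touched near them.

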